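# Clamp the pot insert with the sunken knob

### The job

Set the loose two-pot insert flat into the nest on the filling base, let go of it, then reach into the round well and turn the sunken knob clockwise until the jaw has pushed the insert back against the fence and holds it snug; stop as soon as you feel it tighten and do not force it. Let go of the knob and leave the food trays, the bowl and the jar where they are.

Things in the scene. Friction and masses are not known exactly. Their poses are not given: they have to be found in the camera images.
- insert_center (a point): On the middle line of the loose aluminium insert, 22 mm above its underside, z up. Plate 64 (x) by 140 (y) by 18 mm with two round pockets (46 mm across, 12 deep, 42 mm either side along y) and between them an upright grip rib, 46 mm long (x), 12 mm thick (y), top 44.5 mm above the underside. About 0.4 kg; same when turned half round. Starts flat on the table left or right of the base.
- insert: The same insert; this origin is the middle of its underside, same axes.
- insert_rib (a point): Middle of the insert's grip rib, 33 mm above its underside; pinch here across y, from above.
- base: Filling base: fixed steel block 300 (x) by 200 (y) mm, flat deck 70 mm up; origin mid underside, x from well to nest, z up. On the deck: back fence 16 mm high, inner face at x = +115 mm; two side rails 10 mm high, inner faces at y = +-74 mm, x from 49 to 115 mm; the clamp jaw on the well's side.
- nest_seat (a point): Point on the deck below the insert's middle when it is fully home against the fence, midway between the rails (4 mm play each side). Axes as the base; the insert's x axis lies along this x, either way round. With the jaw as it starts there are 6 mm or more of room along x, on the jaw's side.
- well (a point): Centre of the mouth of the round well, on the deck: 78 mm across, 33 mm deep, axis vertical; fingers must go in nearly closed.
- knob_grip (a point): On the knob's axis, 15 mm below the deck. The knob is a black disc (36 mm across, 5 mm thick) on the well floor with an upright grip bar 36 mm long (along this frame's x), 12 mm thick (y), from 5 to 30 mm above the well floor; its top is 3 mm below the deck. Pinch across y.
- knob (a joint): Knob angle, rad, 0 to 2.2, grows clockwise seen from above and drives the jaw to the fence, about 10 mm per rad. Steady friction 0.17 N m when moving (less is read when still); stays where left. With the insert against the fence the torque climbs about 0.01 N m per newton of clamping: 0.06 to 0.13 N m above steady is snug, 0.25 is forced. Starts at 0.05 to 0.2; snug lies in 0.8 to 1.65.
- jaw: Clamp jaw, a steel bar 70 mm wide, top 13.5 mm above the deck, with a stiff sprung rubber face (about 22 N/mm) towards the fence; it slides along the base's x. Origin at deck height, 8 mm in front of the steel bar: the rubber's front lies 0 to 7 mm beyond it, as a packing of unknown thickness sits behind the rubber, so only feel tells when it is tight.
- trays: Two stacked fibre food trays, 130 by 110 by 80 mm high, origin at the underside; standing on the other side of the base from the insert. Leave alone.
- bowl: Steel bowl, 110 mm across, 50 mm high, origin at the underside. Leave alone.
- jar: Jar, 64 mm across, 85 mm high, origin at the underside. Leave alone.
There are look-alikes about, which are no part of the job. Of the things shaped like the insert, the aluminium one is meant.

How it is judged (in metres and radians):
On the way, in this order (a step that is already met when the one before it is completed fails the run):
1. the insert lies in the nest between the rails, let go, not yet clamped (x of insert_center in the frame of nest_seat between -0.02 and 0.004 m and y of insert_center in the frame of nest_seat between -0.006 and 0.006 m and z of insert_center in the frame of nest_seat below 0.025 m and contact force between the fingers and insert below 0.3 N and contact force between jaw and insert below 2 N), for 0.2 s.
2. the jaw holds the insert snug against the fence (contact force between jaw and insert above 4 N), for 0.2 s.
At the end, for the whole second after the job is handed in: The insert lies flat in the nest (within 2.5 mm of home against the fence, 6 mm sideways, 0.06 rad of yaw, 0.05 rad of tilt), at rest, and the jaw presses on it with 4 to 22 N after the knob has been let go (contact force between jaw and insert between 4 and 22 N and x of insert_center in the frame of nest_seat between -0.0025 and 0.0025 m and y of insert_center in the frame of nest_seat between -0.006 and 0.006 m and z of insert_center in the frame of nest_seat between 0.019 and 0.025 m and angle between the x axis of insert and the x axis of base, either way round below 0.06 rad and angle between insert's own z axis and vertical below 0.05 rad and linear speed of insert below 0.01 m/s); the robot touches nothing.
It fails at once if the clamp is forced: more than 25 N between jaw and insert (contact force between jaw and insert above 25 N).
It fails at once if the food trays are moved by more than 15 mm (distance of trays from where it was at the start of the episode above 0.015 m).
It fails at once if the bowl is moved by more than 15 mm (distance of bowl from where it was at the start of the episode above 0.015 m).
It fails at once if the jar is moved by more than 15 mm (distance of jar from where it was at the start of the episode above 0.015 m).
It also fails if it takes over 72 s, if anything falls off the work surface, if the arm or the gripper's body presses on something with over 40 N, if the wrist force passes 120 N, or if a joint passes its speed limit or range.

### The arm

A 6-joint arm with a two-finger parallel gripper is mounted at the origin on the work surface. World frame = base frame: x ahead of the robot, y to its left, z up, the work surface at z = 0. Lengths are in mm, angles in degrees, forces in N, time in s.
With the tool pointing down it reaches from about 350 to 850 mm from the base axis. Payload 8.1 kg.
Tool frame: the origin (TCP) lies at the very end of the fingers, on their centre line; the grasp point (between the pads) lies 19 mm behind it (tcp_to_grasp is the distance from the TCP to the grasp point, in mm); z points along the fingers, x is the direction in which the jaws open and shut, and the axes are right-handed (so a half turn about z gives the same grasp; the last joint's range is limited). The gripper opens to 85 mm and grips with 20 to 120 N. Pads are 22 mm wide; open, the fingers measure 114 mm over their backs; the gripper's body (76 mm by 85 mm) begins 54 mm behind the grasp point. The pads swing forward as they close: fully open they stand 13 mm farther back than shut.
Start: joints at [70.68, 7.471, 85.268, -0, 87.261, -4.893], TCP at [149.466, 581.09, 231.292] pointing down, gripper open.
Joint ranges: [-169.43, 169.43], [-51.17, 129.36], [1.28, 143.12], [-76.62, 256.62], [0, 156.53], [-152.29, 152.29]. Speed limits (degrees/s): [136.94, 136.94, 159.86, 180, 180, 180].

### API

Orientations are given as [roll, pitch, yaw] about the fixed x, y, z axes, in that order (R = Rz(yaw) Ry(pitch) Rx(roll)).
In Python, from bench import * gives the robot as it stands. The module is installed in compiled form; this text tells all that it offers.
- The arm moves only by the tool apply_moves, never from a script. Its argument "targets" is text: rows parted by semicolons, each of 7 numbers parted by spaces: the turn, a rotation vector about the tool's x, y, z in rad, then the shift along the tool's x, y, z in cm, then the finger opening in cm, from 0 to 8.54. A call has exactly 5 rows; each row is the pose to reach, as a shift and turn from the pose commanded when the call began, along the tool's axes at that moment; what a row does not reach only later rows make up. A row lasts 1/10 s, in which the tool goes at most 50 mm and 8.59 degrees, less where a joint would pass 70% of its speed; a pose out of reach is approached as far as the arm can. A call with a gripper value outside its range is refused whole. The fingers move at their own pace and stop on an object; "force" is the grip in N (left out, the last holds). Time passes only in rows, so rows that repeat a pose let the fingers close, or fill a call up. It gives the time, the measured TCP pose, the force and the opening at its end, in the units of the state.
- sense(): the state, without advancing time (a new reading comes with each control period).
- snapshot(name): name is "side" or "top"; returns the picture (480x640x3 uint8, red, green, blue); there is no depth.
- camera_model(name): a dict with "fx", "fy", "cx", "cy" (pixels), "position" and "attitude" of the camera in the world. Camera axes: x right, y up, looking along -z (the intrinsics and any distortion apply to the point x, -y, -z); pixel columns grow to the right and rows downward; lengths in mm; the calibration is good to about 2 mm. A picture is of the moment at which its call begins. camera_model takes no time and is no camera call.
- hand_in(): hands the job in, once; it reports no verdict.
Trained networks look in the newest picture that a camera, given by its name, has taken for a name from the list of things; names that differ only in an ending like _2 or _b are one class to them, and where a whole thing is asked for, a point or a joint stands for the part that bears it (a point fixed in the world has none). Each returns a list of dicts, best first, with "confidence" (0 to 1); they miss things now and then, are a little off and sometimes report something else, mostly with a low value. They report only what shows in the picture. A call takes as long as a camera call. They do not tell look-alikes from the thing itself.
- recognise(camera, query): "at" ([row, column] in pixels, amid what is visible of it).
- place_of(camera, query): "at" ([row, column] in pixels: a listed point, or the origin of a listed thing).
The state is a dict: "time": time; "joint_pos": joint angles; "qd": joint speeds; "joint_efforts": joint torques, N m; "tool_pos": TCP position; "tcp_rot": TCP orientation; "ft_force": force on the tool from outside, world axes, zero at the start; "wrist_torque": the same for the moment, N m; "finger_gap": finger opening in mm.
Only numpy, scipy, OpenCV 4.12 (cv2) and the standard library are available. Lean on these libraries where they do the work, as an engineer would, in place of code of your own. Each camera call takes 0.05 s, during which the arm holds its last target. There are 200 camera calls.

## Working session

There is one attempt and no reset: what is moved stays moved. The work goes in short steps, Python scripts to look and compute and a tool call to move; the robot and the scene stay as the last step left them, time stands still between calls to the robot, and variables do not carry over. Pictures are saved under pics/ and viewed, about 8 in all and at most 12, crops included, and the job is handed in when it is done.

Besides the shell and the picture viewer there is one more tool, called as name(argument=value, ...) on one line, values as JSON. apply_moves: Moves the arm, as the interface text tells. Its arguments: {"type":"object","properties":{"targets":{"type":"string"},"force":{"type":"number"}},"required":["targets"]}

```bash
mkdir -p pics; cat > h.py <<'E'
from bench import *
import numpy as np, cv2
from scipy.spatial.transform import Rotation as R
def snap(c,name=None):
    im=snapshot(c)
    if name: cv2.imwrite(f'pics/{name}.png',im[:,:,::-1])
    return im
def cam(c): return camera_model(c)
def att(m):
    a=np.array(m['attitude'],float)
    return a if a.shape==(3,3) else (R.from_euler('xyz',a,degrees=True).as_matrix() if a.size==3 else R.from_quat(a).as_matrix())
def ray(c,rc):
    m=cam(c); d=att(m)@np.array([(rc[1]-m['cx'])/m['fx'],-(rc[0]-m['cy'])/m['fy'],-1.])
    return np.array(m['position'],float),d/np.linalg.norm(d)
def at_z(c,rc,z):
    p,d=ray(c,rc); return p+d*(z-p[2])/d[2]
def tri(a,b):
    (p,d),(q,e)=ray(*a),ray(*b); A=np.stack([d,-e],1)
    s=np.linalg.lstsq(A,q-p,rcond=None)[0]; u,v=p+d*s[0],q+e*s[1]
    return (u+v)/2,np.linalg.norm(u-v)
def proj(c,P):
    m=cam(c); x=att(m).T@(np.array(P,float)-np.array(m['position']))
    return [m['cy']-m['fy']*x[1]/-x[2], m['cx']+m['fx']*x[0]/-x[2]]
E
python3 - <<'E'
from h import *
ims=[snap(c,c+'0') for c in('side','top')]
for c in('side','top'):
    print(c,cam(c))
    for q in('insert_center','insert_rib','base','nest_seat','well','knob_grip','jaw','trays','bowl','jar'):
        print(q,[(np.round(r['at']).tolist(),round(r['confidence'],2)) for r in place_of(c,q)[:4]])
print(sense())
E
```

```text
side {'fx': 502.79038951868705, 'fy': 502.79038951868705, 'cx': 325.29659108515295, 'cy': 235.33318804335548, 'position': array([ 189.42485523, -606.61733056,  896.8558024 ]), 'attitude': array([ 37.90434555,  -0.88495298, -35.22704533])}
insert_center [([339.0, 375.0], 0.81), ([411.0, 459.0], 0.73), ([314.0, 447.0], 0.2)]
insert_rib [([406.0, 459.0], 0.87), ([340.0, 377.0], 0.73)]
base [([237.0, 316.0], 0.97)]
nest_seat [([202.0, 350.0], 0.87)]
well [([232.0, 286.0], 0.62)]
knob_grip [([232.0, 286.0], 0.83)]
jaw [([208.0, 330.0], 0.69)]
trays [([154.0, 207.0], 0.75)]
bowl [([126.0, 289.0], 0.63)]
jar [([310.0, 449.0], 0.59)]
top {'fx': 559.7816107063696, 'fy': 559.7816107063696, 'cx': 313.7990526988865, 'cy': 241.59616476603188, 'position': array([ 477.68496236,  -57.26945989, 1419.84344889]), 'attitude': array([  4.41479851,  -0.75184483, -90.57495712])}
insert_center [([252.0, 483.0], 0.87), ([262.0, 410.0], 0.83)]
insert_rib [([251.0, 489.0], 0.83), ([262.0, 409.0], 0.63)]
base [([243.0, 297.0], 0.77)]
nest_seat [([207.0, 298.0], 0.72), ([273.0, 290.0], 0.36)]
well [([270.0, 294.0], 0.81)]
knob_grip [([276.0, 294.0], 0.57)]
jaw [([221.0, 300.0], 0.63)]
trays [([274.0, 145.0], 0.92)]
bowl [([188.0, 157.0], 0.91)]
jar [([193.0, 417.0], 0.64)]
{'time': 1.1, 'joint_pos': array([ 7.06807341e+01,  7.47027380e+00,  8.52672086e+01, -5.17297338e-04,
        8.72622993e+01, -4.89240013e+00]), 'qd': array([ 0.07514353,  0.02310017, -0.04975144,  0.08064067,  0.01094189,
        0.07697091]), 'joint_efforts': array([-1.85842859e-03, -5.69342172e+01, -5.00866663e+01, -6.14502642e-04,
        1.49716212e-03, -3.69862767e-05]), 'tool_pos': array([149.46243099, 581.08959586, 231.30720782]), 'tcp_rot': array([ 1.79999467e+02, -1.73391475e-04,  7.55731590e+01]), 'ft_force': array([1.00161292, 0.23504685, 0.40628879]), 'wrist_torque': array([-0.06345621, -0.01255273,  0.01704659]), 'finger_gap': 85.56711222379217}
```

```bash
python3 - <<'E'
from h import *
def t(n,a,b):
    p,e=tri(('side',a),('top',b)); print(n,p.round(1),round(e,1))
t('insA c',(339,375),(262,410));t('insA r',(340,377),(262,409));t('insB c',(411,459),(252,483));t('insB r',(406,459),(251,489))
t('nest',(202,350),(207,298));t('well',(232,286),(270,294));t('knob',(232,286),(276,294));t('jaw',(208,330),(221,300));t('base',(237,316),(243,297))
t('trays',(154,207),(274,145));t('bowl',(126,289),(188,157));t('jar',(310,449),(193,417))
a=cv2.imread('pics/side0.png');b=cv2.imread('pics/top0.png')
cv2.imwrite('pics/both.png',np.hstack([cv2.resize(a[90:470,150:550],(400,380)),b[130:510-30,120:520][:350].copy() if 0 else cv2.resize(b[100:480,120:520],(400,380))]))
cv2.imwrite('pics/top_crop.png',cv2.resize(b[140:340,250:520],(800,593),interpolation=cv2.INTER_CUBIC))
E
```

```text
insA c [ 530.2 -316.2   19.3] 4.7
insA r [ 532.6 -316.4   12.3] 0.3
insB c [ 558.3 -504.2   21.9] 7.9
insB r [ 554.9 -505.    54.5] 2.6
nest [668.9 -39.9  67.3] 5.1
well [513.3 -27.1  59.4] 1.3
knob [504.2 -30.3  68.4] 11.5
jaw [625.7 -39.8  76.6] 13.2
base [584.4 -34.4  -2.5] 0.6
trays [508.6 351.8  -6.5] 1.1
bowl [732.3 318.3   3.6] 11.3
jar [ 708.9 -343.1  -10.4] 6.8
```

View pics/both.png

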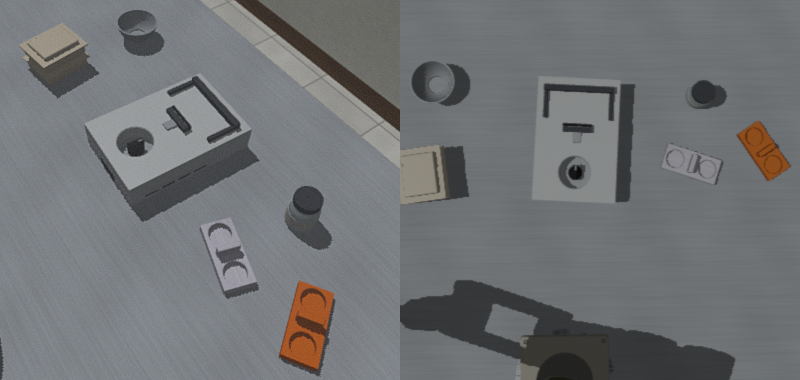

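View pics/top_crop.png

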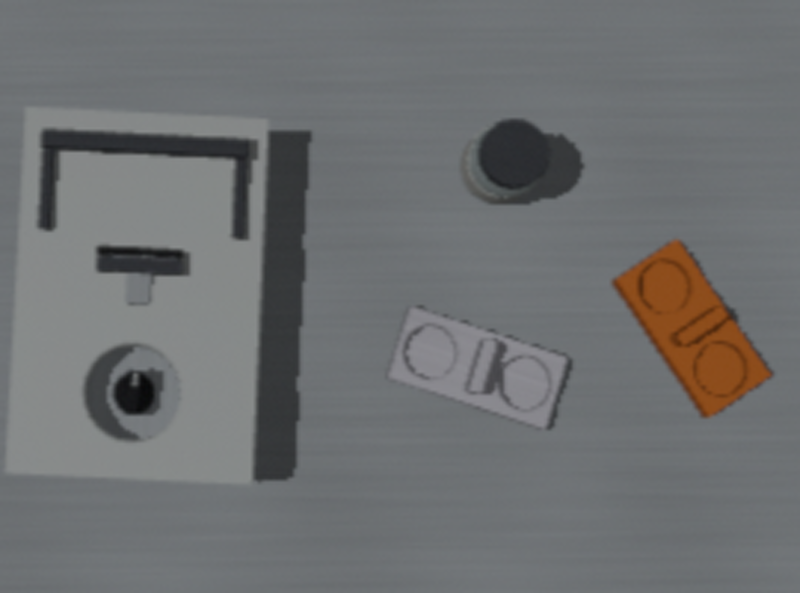

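```bash
python3 - <<'E'
from h import *
a=cv2.imread('pics/side0.png')
f=lambda r0,r1,c0,c1:cv2.resize(a[r0:r1,c0:c1],None,fx=3,fy=3,interpolation=cv2.INTER_CUBIC)
M=np.zeros((450,780,3),np.uint8);M[:,:540]=f(160,310,230,410);M[:300,540:]=f(300,400,340,420)
cv2.imwrite('pics/m1.png',M)
E
```

```text
(no output)
```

View pics/m1.png

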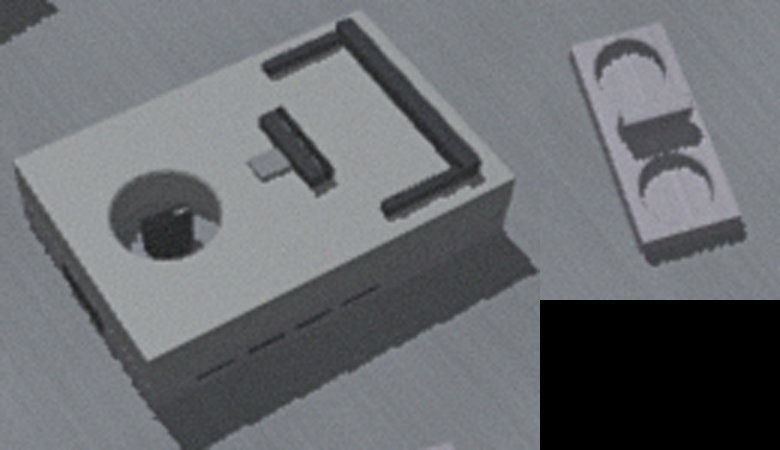

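```bash
cat > fit.py <<'E'
from h import *
from scipy.optimize import least_squares
def fit(L,W,obs,g):
    loc=np.array([[-L,-W],[L,-W],[L,W],[-L,W]])/2
    def P(v): c,s=np.cos(v[3]),np.sin(v[3]); return np.c_[loc@np.array([[c,s],[-s,c]])+v[:2],np.full(4,v[2])]
    def res(v):
        out=[]
        for c,pts in obs.items():
            pr=np.array([proj(c,p) for p in P(v)])
            d=np.linalg.norm(pr[:,None]-np.array(pts)[None],axis=2); k=d.argmin(1)
            out.append((pr-np.array(pts)[k]).ravel())
        return np.concatenate(out)
    r=least_squares(res,g,x_scale=[1,1,1,.01]); return r.x,r.fun.round(1)
E
python3 - <<'E'
from fit import *
S=lambda L,o:[(o[0]+y/3,o[1]+x/3) for x,y in L]
T=lambda L:[(140+y/2.963,250+x/2.963) for x,y in L]
ds=S([(15,160),(362,10),(516,180),(150,360)],(160,230)); dt=T([(25,108),(268,120),(253,483),(5,473)])
is_=S([(30,48),(121,23),(202,217),(105,243)],(300,340)); it=T([(412,307),(571,357),(550,430),(388,378)])
for nm,L,W,s,t,g in(('base',300,200,ds,dt,[584,-34,70,-.04]),('ins',64,140,is_,it,[530,-316,18,-.3])):
    for o in({'side':s,'top':t},{'side':s},{'top':t}):
        v,r=fit(L,W,o,g);print(nm,list(o),v[:3].round(1),np.degrees(v[3]).round(2),r)
        if nm=='base' and len(o)==2:
            c,sn=np.cos(v[3]),np.sin(v[3])
            for k,(x,y,z) in dict(nest=(83,0,70),well=(-75,0,70)).items():
                w=[v[0]+c*x-sn*y,v[1]+sn*x+c*y,z];print(k,np.round(w,1),proj('top',w),proj('side',w))
for c,rc in(('top',(140+391/2.963,250+132/2.963)),('side',(160+217/3,230+165/3))): print('well mouth',c,at_z(c,rc,70))
E
```

```text
base ['side', 'top'] [589.3 -35.   66.8] -3.29 [ 0.6 -0.9 -0.7 -0.4  0.1 -0.5  0.4 -0.6 -0.2 -0.1 -0.8  0.3 -0.8  0.6
 -0.8  0.4]
nest [672.2 -39.8  70. ] [np.float64(204.62080334691626), np.float64(298.51593503395395)] [np.float64(200.63569966089852), np.float64(350.0657151131692)]
well [514.4 -30.7  70. ] [np.float64(269.6171182160229), np.float64(295.2645862291708)] [np.float64(229.692489939961), np.float64(287.45533885104174)]
base ['side'] [591.5 -34.2  64.7] -3.46 [ 0.2 -0.4 -0.6  0.   0.3  0.1  0.1  0.3]
base ['top'] [587.8 -34.3  66.1] -3.15 [ 0.3 -0.3 -0.3 -0.2 -0.   0.1 -0.   0.3]
ins ['side', 'top'] [ 527.4 -323.4   18. ] -18.28 [ 0.6 -0.5 -0.4 -0.1  0.  -0.2 -0.2 -0.3 -0.6 -0.4 -0.3 -0.1 -0.3  0.4
 -0.1  1. ]
ins ['side'] [ 529.3 -322.6   14.4] -18.28 [ 0.4 -0.2 -0.5  0.1  0.2  0.  -0.1  0.1]
ins ['top'] [ 526.  -319.    38.1] -18.29 [ 0.  -0.2 -0.   0.1 -0.3 -0.2  0.3  0.3]
well mouth top [508.82510096 -28.94530644  70.        ]
well mouth side [506.41803245 -33.75454985  70.        ]
```

```bash
cat >> h.py <<'E'
def delta(x,y,z,yaw):
    s=sense(); M=R.from_euler('xyz',s['tcp_rot'],degrees=True); G=R.from_euler('xyz',[180,0,yaw],degrees=True)
    d=M.inv().apply(np.array([x,y,z])-s['tool_pos'])/10
    print('t',round(s['time'],2),'pos',s['tool_pos'].round(1),'rot',s['tcp_rot'].round(2),'F',s['ft_force'].round(1),'gap',round(s['finger_gap'],1))
    print('turn',(M.inv()*G).as_rotvec().round(4),'shift',d.round(2))
E
python3 -c "
from h import *
delta(527.4,-322.5,160,71.7)"
```

```text
t 1.1 pos [149.5 581.1 231.3] rot [180.    -0.    75.57] F [1.  0.2 0.4] gap 85.6
turn [ 0.     -0.      0.0676] shift [-78.09  59.11   7.13]
```

apply_moves(targets="0 0 0 -3.9 2.95 0 8.5;0 0 0 -7.8 5.9 0 8.5;0 0 0 -11.7 8.85 0 8.5;0 0 0 -15.6 11.8 0 8.5;0 0 0 -19.5 14.75 0 8.5")

```text
time: 1.6
tool_pos: [244.0, 353.8, 231.3]
tcp_rot: [180.0, -0.0, 75.6]
ft_force: [1.7, -0.1, -0.2]
finger_gap: 84.8
```

apply_moves(targets="0 0 0 -3.9 2.95 0 8.5;0 0 0 -7.8 5.9 0 8.5;0 0 0 -11.7 8.85 0 8.5;0 0 0 -15.6 11.8 0 8.5;0 0 0 -19.5 14.75 0 8.5")

```text
time: 2.1
tool_pos: [338.4, 128.1, 231.7]
tcp_rot: [179.9, -0.0, 75.6]
ft_force: [0.2, -0.1, -0.3]
finger_gap: 85.0
```

apply_moves(targets="0 0 0 -3.9 2.95 0 8.5;0 0 0 -7.8 5.9 0 8.5;0 0 0 -11.7 8.85 0 8.5;0 0 0 -15.6 11.8 0 8.5;0 0 0 -19.5 14.75 0 8.5")

```text
time: 2.6
tool_pos: [432.8, -98.0, 231.6]
tcp_rot: [179.9, -0.0, 75.5]
ft_force: [0.8, 1.1, -0.2]
finger_gap: 84.8
```

apply_moves(targets="0 0 0 -3.9 2.95 0 4;0 0 0.02 -7.8 5.9 0 4;0 0 0.04 -11.7 8.85 1 4;0 0 0.06 -15.6 11.8 3 4;0 0 0.068 -19.4 14.75 5 4")

```text
time: 3.1
tool_pos: [525.7, -318.6, 183.1]
tcp_rot: [179.9, 0.0, 71.6]
ft_force: [0.5, 0.8, 0.3]
finger_gap: 40.0
```

apply_moves(targets="0 0 0 0 0 0 4;0 0 0 0 0 0 4;0 0 0 0 0 0 4;0 0 0 0 0 0 4;0 0 0 0 0 0 4")

```text
time: 3.6
tool_pos: [525.6, -315.5, 185.3]
tcp_rot: [179.8, 0.1, 71.8]
ft_force: [0.5, -0.3, 0.5]
finger_gap: 40.4
```

```bash
python3 -c "
from h import *
a=snap('side')[270:420,320:480];b=snap('top')[200:320,350:478]
cv2.imwrite('pics/g1.png',np.hstack([cv2.resize(a,(480,450),interpolation=2),cv2.resize(b,None,fx=2.5,fy=2.5,interpolation=2)[:450].copy() if 0 else cv2.copyMakeBorder(cv2.resize(b,(320,300),interpolation=2),0,150,0,0,0)])[:,:,::-1])
delta(527.4,-322.5,60,71.7)"
```

```text
t 3.7 pos [ 525.4 -315.7  184.7] rot [1.7987e+02 4.0000e-02 7.1730e+01] F [-0.7  0.8  0.7] gap 39.8
turn [0.0022 0.0007 0.0005] shift [-0.58  0.38 12.47]
```

View pics/g1.png

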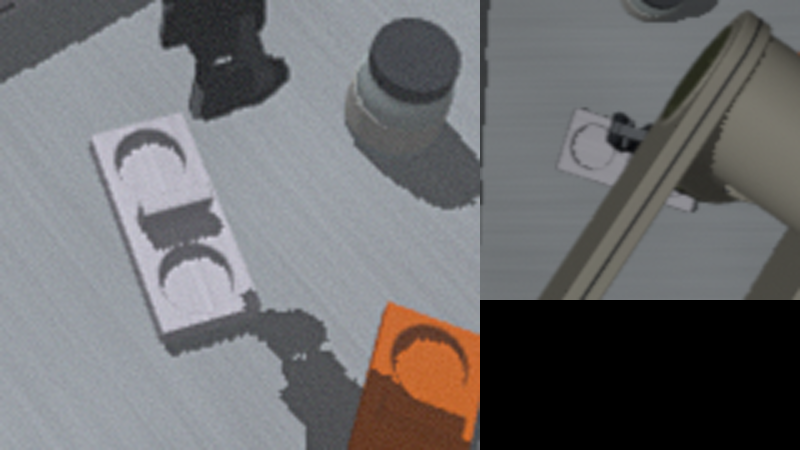

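apply_moves(targets="0 0 0 -0.3 0.3 3 4;0 0 0 -0.6 0.4 6 4;0 0 0 -0.6 0.4 9 4;0 0 0 -0.6 0.4 11.5 4;0 0 0 -0.6 0.4 12.5 4")

```text
time: 4.2
tool_pos: [525.3, -321.7, 55.5]
tcp_rot: [-179.8, -0.1, 71.7]
ft_force: [-0.3, 0.4, 0.3]
finger_gap: 39.9
```

apply_moves(targets="0 0 0 0 0 1 4;0 0 0 0 0 2 4;0 0 0 0 0 2.8 4;0 0 0 0 0 3.3 4;0 0 0 0 0 3.5 4")

```text
time: 4.7
tool_pos: [526.9, -323.1, 23.0]
tcp_rot: [-180.0, -0.0, 71.7]
ft_force: [1.5, -1.1, 0.5]
finger_gap: 39.7
```

```bash
python3 -c "
from h import *
a=snap('side')[290:410,340:460]
cv2.imwrite('pics/g2.png',cv2.resize(a,(480,480),interpolation=2)[:,:,::-1])
delta(527.4,-322.5,22,71.7)"
```

```text
t 4.75 pos [ 526.8 -323.1   22.9] rot [-179.99   -0.     71.68] F [-0.6  0.6 -0.2] gap 40.0
turn [-0.0002 -0.0001 -0.0004] shift [0.07 0.04 0.09]
```

View pics/g2.png

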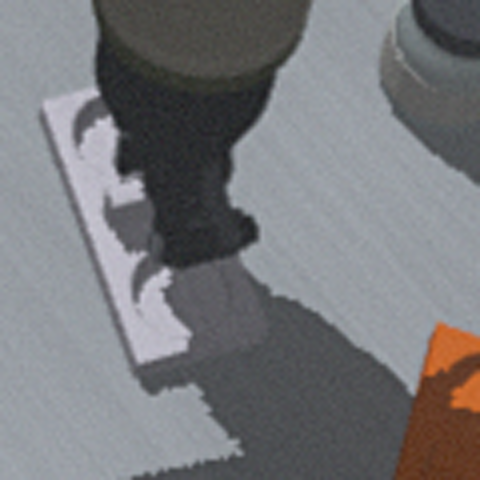

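```bash
python3 -c "
from h import *
M=R.from_euler('z',-18.3,degrees=True)
for n,p in dict(tipnear_l=(-11,-27,23),near_r=(11,-27,23),nearL2=(-11,-42,23),nearR2=(11,-42,23),ribL=(-23,-6,44),ribR=(23,-6,44),c1=(-32,-70,18),c2=(32,-70,18)).items():
    w=M.apply(p)+np.array([527.4,-323,0]); r,c=proj('side',w); print(n,round((c-340)*4),round((r-290)*4))
"
```

```text
tipnear_l 148 263
near_r 192 251
nearL2 160 293
nearR2 204 280
ribL 112 210
ribR 205 184
c1 137 366
c2 268 327
```

apply_moves(targets="0 0 0 0 0 0 1;0 0 0 0 0 0 0.6;0 0 0 0 0 0 0.6;0 0 0 0 0 0 0.6;0 0 0 0 0 0 0.6", force=50)

```text
time: 5.25
tool_pos: [527.4, -323.4, 24.0]
tcp_rot: [179.9, 0.0, 71.7]
ft_force: [-0.4, 1.9, 6.3]
finger_gap: 11.1
```

apply_moves(targets="0 0 0 0 0 -0.2 0.6;0 0 0 0 0 -0.5 0.6;0 0 0 0 0 -1 0.6;0 0 0 0 0 -2 0.6;0 0 0 0 0 -3 0.6")

```text
time: 5.75
tool_pos: [526.7, -323.0, 53.8]
tcp_rot: [-180.0, -0.0, 71.7]
ft_force: [0.7, -0.0, -3.8]
finger_gap: 11.1
```

apply_moves(targets="0 0 0 0 0 -3 0.6;0 0 0 0 0 -6 0.6;0 0 0 0 0 -9 0.6;0 0 0 0 0 -12 0.6;0 0 0 0 0 -13 0.6")

```text
time: 6.25
tool_pos: [528.7, -324.5, 188.7]
tcp_rot: [179.6, 0.1, 71.7]
ft_force: [0.1, -1.2, -3.6]
finger_gap: 10.9
```

```bash
python3 -c "
from h import *
delta(668.7,-39.6,180,86.7)"
```

```text
t 6.25 pos [ 528.7 -324.5  188.7] rot [1.7959e+02 1.3000e-01 7.1680e+01] F [ 0.1 -1.2 -3.6] gap 10.9
turn [ 0.0067  0.0032 -0.2622] shift [31.45  4.32  0.83]
```

apply_moves(targets="0 0 0 4 0.5 0 0.6;0 0 0 8 1.1 0 0.6;0 0 -0.05 12 1.6 0 0.6;0 0 -0.1 16 2.2 0 0.6;0 0 -0.15 20 2.7 0 0.6")

```text
time: 6.75
tool_pos: [615.6, -140.2, 182.5]
tcp_rot: [-180.0, -0.0, 80.4]
ft_force: [0.9, 0.0, -3.4]
finger_gap: 11.6
```

```bash
python3 -c "
from h import *
delta(668.7,-39.6,180,86.7)"
```

```text
t 6.75 pos [ 615.6 -140.2  182.5] rot [-179.96   -0.     80.38] F [ 0.9  0.  -3.4] gap 11.6
turn [-8.000e-04 -1.000e-04 -1.104e-01] shift [10.81  3.56  0.24]
```

apply_moves(targets="0 0 -0.05 4 1.3 0 0.6;0 0 -0.1 7.5 2.5 0 0.6;0 0 -0.11 10.5 3.4 0 0.6;0 0 -0.11 10.85 3.55 0 0.6;0 0 -0.11 10.85 3.55 0 0.6")

```text
time: 7.25
tool_pos: [668.5, -39.7, 182.1]
tcp_rot: [-179.9, 0.0, 86.7]
ft_force: [-0.2, -0.5, -4.5]
finger_gap: 10.9
```

apply_moves(targets="0 0 0 0 0 1.5 0.6;0 0 0 0 0 3 0.6;0 0 0 0 0 3.5 0.6;0 0 0 0 0 3.5 0.6;0 0 0 0 0 3.5 0.6")

```text
time: 7.75
tool_pos: [668.4, -41.3, 147.9]
tcp_rot: [-180.0, -0.0, 86.5]
ft_force: [-0.1, -0.0, -4.0]
finger_gap: 10.8
```

```bash
python3 -c "
from h import *
a=snap('side','s3')[100:250,270:430];b=snap('top','t3')
cv2.imwrite('pics/g3.png',cv2.resize(a,(800,750)[:2] if 0 else (640,600),interpolation=2)[:,:,::-1])
delta(668.7,-39.6,94,86.7)"
```

```text
t 7.85 pos [669.2 -41.1 149. ] rot [1.7993e+02 1.0000e-02 8.6550e+01] F [ 0.8 -0.4 -2.8] gap 10.9
turn [ 0.0013  0.0001 -0.0025] shift [ 0.15 -0.06  5.5 ]
```

View pics/g3.png

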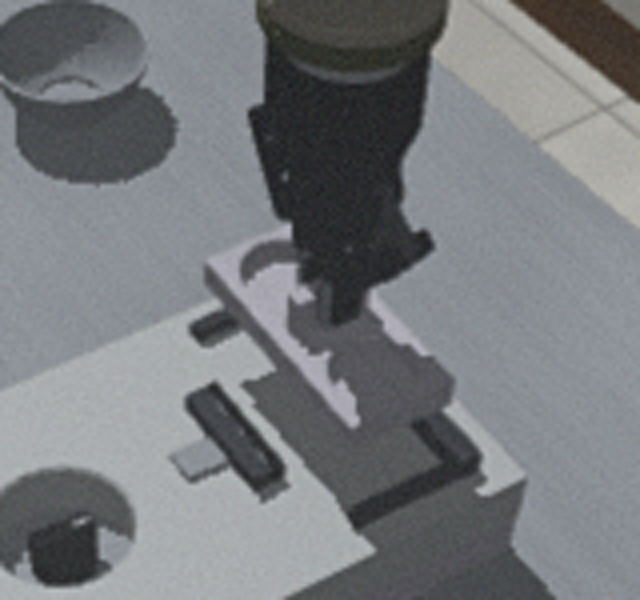

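```bash
python3 - <<'E'
from h import *
from scipy.optimize import least_squares
loc=np.array([[-32,70,0],[-32,-70,0],[32,-70,0]])
obs=np.array([[100+264/4,270+205/4],[100+430/4,270+355/4],[100+375/4,270+455/4]])
for z in(None,143):
    def f(v):
        P=R.from_euler('z',v[2],degrees=True).apply(loc)+np.array([v[0],v[1],v[3] if z is None else z])
        return (np.array([proj('side',p) for p in P])-obs).ravel()
    r=least_squares(f,[669,-41,-3.3,143]);print(r.x.round(2),r.fun.round(1))
# base from side view alone, z fixed 70
ds=[(160+y/3,230+x/3) for x,y in [(15,160),(362,10),(516,180),(150,360)]]
dt=[(140+y/2.963,250+x/2.963) for x,y in [(25,108),(268,120),(253,483),(5,473)]]
L=np.array([[-150,100,0],[150,100,0],[150,-100,0],[-150,-100,0]])
for c,o in(('side',ds),('top',[dt[3],dt[0],dt[1],dt[2]])):
    g=lambda v:(np.array([proj(c,p) for p in R.from_euler('z',v[2],degrees=True).apply(L)+[v[0],v[1],70]])-np.array(o)).ravel()
    r=least_squares(g,[589,-35,-3.3]);b=r.x;n=R.from_euler('z',b[2],degrees=True).apply([83,0,0])+[b[0],b[1],70]
    print(c,b.round(2),'nest',n.round(1),r.fun.round(1))
# nest fence corners seen in side crop m1: inner corners and rails at deck
for nm,(x,y) in dict(fence_top_innerR=(449,166),railR_end=(385,210),railL_end=(265,68)).items():
    print(nm,at_z('side',(160+y/3,230+x/3),80).round(1))
E
```

```text
[677.16 -33.86  -1.64 127.4 ] [ 0.1 -0.2 -0.6  0.1  0.6  0.1]
[667.67 -44.88  -1.92 143.  ] [-0.6 -0.7 -0.3  0.1  0.7  0.6]
side [589.18 -37.59  -3.43] nest [672.  -42.5  70. ] [ 0.  -0.2 -0.2  0.3 -0.7  0.6  0.5 -0.6]
top [587.52 -34.35  -3.15] nest [670.4 -38.9  70. ] [ 0.1  0.2 -0.2  0.  -0.4 -0.1  0.5 -0.2]
fence_top_innerR [ 693.2 -115.9   80. ]
railR_end [ 631.3 -121.8   80. ]
railL_end [640.1  36.8  80. ]
```

apply_moves(targets="0 0 -0.001 0.1 0.1 1 0.6;0 0 -0.002 0.2 0.1 2 0.6;0 0 -0.002 0.2 0.1 3 0.6;0 0 -0.002 0.2 0.1 4 0.6;0 0 -0.002 0.2 0.1 4.6 0.6")

```text
time: 8.35
tool_pos: [668.9, -38.7, 100.0]
tcp_rot: [-179.9, -0.0, 86.7]
ft_force: [-0.2, 0.1, -3.5]
finger_gap: 10.6
```

apply_moves(targets="0 0 0 0 0 0.1 0.6;0 0 0 0 0 0.2 0.6;0 0 0 0 0 0.3 0.6;0 0 0 0 0 0.4 0.6;0 0 0 0 0 0.4 0.6")

```text
time: 8.85
tool_pos: [670.0, -38.9, 98.5]
tcp_rot: [180.0, 0.0, 86.7]
ft_force: [-0.2, 0.9, -3.3]
finger_gap: 10.5
```

apply_moves(targets="0 0 0 0 0 0.1 0.6;0 0 0 0 0 0.2 0.6;0 0 0 0 0 0.3 0.6;0 0 0 0 0 0.3 0.6;0 0 0 0 0 0.3 0.6")

```text
time: 9.35
tool_pos: [669.8, -38.9, 95.1]
tcp_rot: [-180.0, -0.0, 86.7]
ft_force: [0.1, -0.8, -2.8]
finger_gap: 11.0
```

```bash
python3 -c "
from h import *
a=snap('side','s4')[130:250,290:420]
cv2.imwrite('pics/g4.png',cv2.resize(a,None,fx=5,fy=5,interpolation=2)[:,:,::-1])
delta(668.7,-39.6,94,86.7)"
```

```text
t 9.4 pos [669.9 -38.9  95.2] rot [180.     0.    86.69] F [-0.4  0.  -3.9] gap 10.7
turn [ 0.      0.     -0.0002] shift [-0.08 -0.11  0.12]
```

View pics/g4.png

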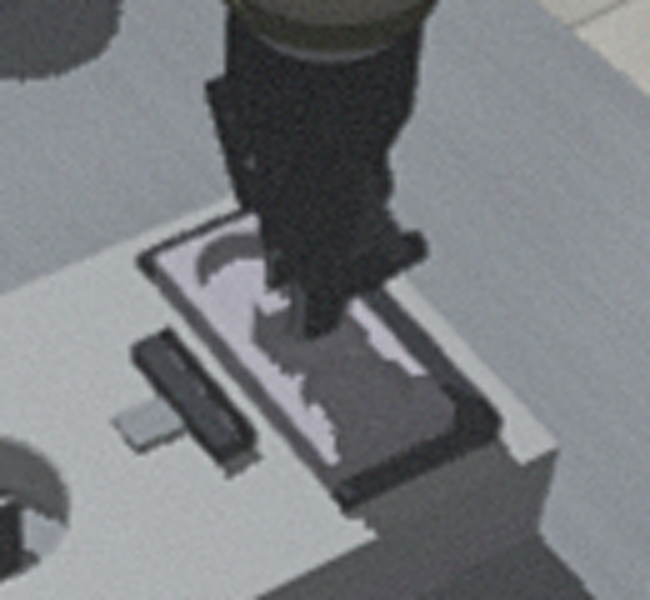

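apply_moves(targets="0 0 0 0 0 0.05 0.6;0 0 0 0 0 0.1 0.6;0 0 0 0 0 0.15 0.6;0 0 0 0 0 0.15 0.6;0 0 0 0 0 0.15 0.6")

```text
time: 9.9
tool_pos: [669.9, -38.9, 94.0]
tcp_rot: [180.0, 0.0, 86.7]
ft_force: [-1.7, -0.2, -0.2]
finger_gap: 11.2
```

apply_moves(targets="0 0 0 0 0 0 1.5;0 0 0 0 0 0 3;0 0 0 0 0 0 3;0 0 0 0 0 0 3;0 0 0 0 0 0 3")

```text
time: 10.4
tool_pos: [669.9, -38.9, 93.7]
tcp_rot: [180.0, -0.0, 86.7]
ft_force: [-0.9, -0.2, 0.3]
finger_gap: 29.8
```

apply_moves(targets="0 0 0 0 0 -1 3;0 0 0 0 0 -3 3;0 0 0 0 0 -6 3;0 0 0 0 0 -9 3;0 0 0 0 0 -12 3")

```text
time: 10.9
tool_pos: [669.8, -38.9, 215.8]
tcp_rot: [180.0, 0.0, 86.7]
ft_force: [0.4, 0.4, 0.4]
finger_gap: 30.0
```

apply_moves(targets="0 0 0 0 -3 -1 2.6;0 0 0 0 -6 -1 2.6;0 0 0 0 -9 -1 2.6;0 0 0 0 -10 -1 2.6;0 0 0 0 -10 -1 2.6")

```text
time: 11.4
tool_pos: [569.6, -33.0, 224.8]
tcp_rot: [179.9, 0.0, 86.7]
ft_force: [1.3, -0.5, 0.9]
finger_gap: 26.2
```

```bash
python3 - <<'E'
from h import *
A=snap('side','s5');B=snap('top','t5')
a=A[130:290,250:410]
b=B[180:310,230:370]
cv2.imwrite('pics/g5.png',np.hstack([cv2.resize(a,(480,480),interpolation=2),cv2.copyMakeBorder(cv2.resize(b,(320,297),interpolation=2),0,183,0,0,0)])[:,:,::-1])
delta(508,-31,120,86.7)
for c in('side','top'):
    for q in('insert_center','well','knob_grip'):
        print(c,q,[(np.round(r['at'],1).tolist(),round(r['confidence'],2)) for r in place_of(c,q)[:3]])
E
```

```text
t 11.5 pos [570.9 -33.2 224.5] rot [1.7991e+02 1.0000e-02 8.6680e+01] F [ 0.5 -0.2 -0.1] gap 26.1
turn [ 0.0016  0.0001 -0.0003] shift [-0.14 -6.3  10.44]
side insert_center [([193.5, 348.5], 0.97), ([409.1, 460.1], 0.63)]
side well [([230.9, 284.0], 0.92)]
side knob_grip [([231.3, 283.4], 0.51)]
top insert_center [([251.1, 483.1], 0.88), ([201.5, 297.4], 0.52)]
top well [([268.0, 296.4], 0.63)]
top knob_grip [([275.0, 292.7], 0.54)]
```

View pics/g5.png

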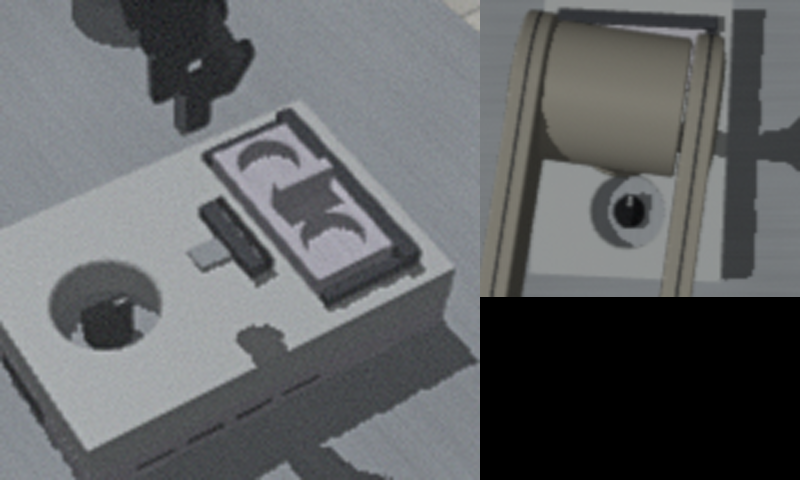

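```bash
python3 - <<'E'
from h import *
A=cv2.imread('pics/side0.png');B=cv2.imread('pics/top0.png')
g=lambda im:(np.clip(im.astype(float)/255,0,1)**0.5*255).astype(np.uint8)
a=g(A[208:256,262:310]);b=g(B[252:292,275:315])
cv2.imwrite('pics/g6.png',np.hstack([cv2.resize(a,(400,400),interpolation=2),cv2.resize(b,(400,400),interpolation=2)]))
for c,rc in(('side',(231.8,285.2)),('top',(272.3,294.5)),('side',(230.9,284)),('top',(268,296.4))): print(c,at_z(c,rc,70).round(1))
E
```

```text
side [507.5 -32.8  70. ]
top [508.  -28.8  70. ]
side [506.7 -29.3  70. ]
top [518.3 -33.5  70. ]
```

View pics/g6.png

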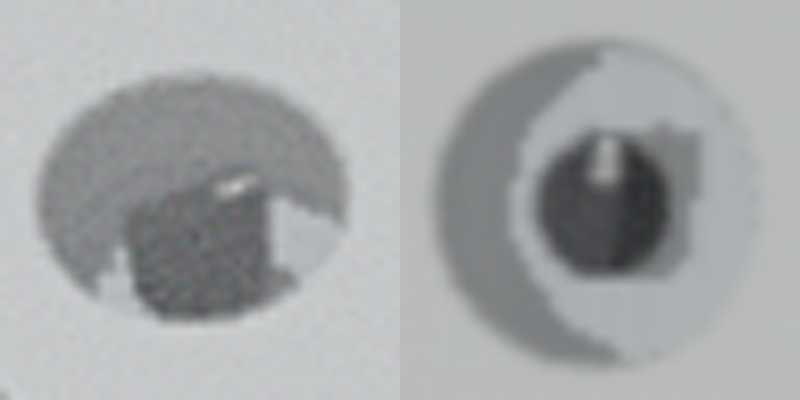

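```bash
python3 -c "
from h import *
delta(508.5,-30,120,80.7)
s=sense();print(s['wrist_torque'],s['joint_efforts'][5])"
```

```text
t 11.8 pos [570.4 -33.1 223.4] rot [-179.98   -0.     86.69] F [ 0.5 -0.4 -0.8] gap 26.0
turn [-4.000e-04 -1.000e-04  1.045e-01] shift [-0.05 -6.2  10.34]
[-0.00368569  0.02598137  0.01843054] 0.0007118063331290614
```

apply_moves(targets="0 0 0.03 0 -2.5 2 2.5;0 0 0.06 -0.05 -5 4 2.5;0 0 0.1 -0.05 -6.2 7 2.5;0 0 0.105 -0.05 -6.2 10 2.5;0 0 0.105 -0.05 -6.2 11.5 2.5")

```text
time: 12.3
tool_pos: [506.4, -29.8, 105.9]
tcp_rot: [-179.8, 0.0, 80.7]
ft_force: [0.3, 0.0, -0.6]
finger_gap: 25.0
```

apply_moves(targets="0 0 0 0 0 1 2.5;0 0 0 0 0 2 2.5;0 0 0 0 0 2.6 2.5;0 0 0 0 0 2.8 2.5;0 0 0 0 0 2.8 2.5")

```text
time: 12.8
tool_pos: [508.4, -30.1, 81.0]
tcp_rot: [180.0, -0.0, 80.7]
ft_force: [-0.0, 0.8, -0.3]
finger_gap: 25.0
```

```bash
python3 -c "
from h import *
a=snap('side')[200:270,250:320]
cv2.imwrite('pics/g7.png',cv2.resize(a,(500,500),interpolation=2)[:,:,::-1])
delta(508.5,-30,50,80.7)
s=sense();print(s['wrist_torque'],s['joint_efforts'][5])"
```

```text
t 12.85 pos [508.6 -30.1  81.3] rot [179.95   0.    80.68] F [-0.1  0.  -1.6] gap 25.1
turn [ 0.0009  0.     -0.0004] shift [ 0.01 -0.02  3.13]
[-0.00433097  0.03643921  0.00573592] -0.001025030687742401
```

View pics/g7.png

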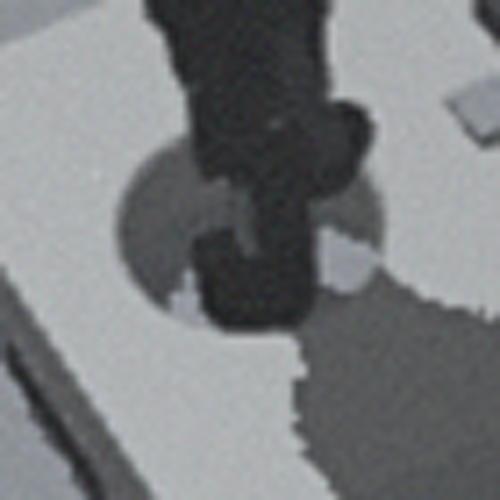

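apply_moves(targets="0 0 0 0 0 0.4 2.5;0 0 0 0 0 0.8 2.5;0 0 0 0 0 1.2 2.5;0 0 0 0 0 1.6 2.5;0 0 0 0 0 1.8 2.5")

```text
time: 13.35
tool_pos: [507.7, -30.0, 62.0]
tcp_rot: [-179.9, 0.0, 80.7]
ft_force: [-0.4, -0.6, 0.1]
finger_gap: 25.0
```

apply_moves(targets="0 0 0 0 0 0.3 2.5;0 0 0 0 0 0.6 2.5;0 0 0 0 0 0.9 2.5;0 0 0 0 0 1.2 2.5;0 0 0 0 0 1.2 2.5")

```text
time: 13.85
tool_pos: [507.7, -30.0, 50.1]
tcp_rot: [-180.0, 0.0, 80.7]
ft_force: [0.6, -0.2, 0.5]
finger_gap: 25.0
```

No contact on the way in. Close with modest force.

apply_moves(targets="0 0 0 0 0 0 1.5;0 0 0 0 0 0 0.8;0 0 0 0 0 0 0.6;0 0 0 0 0 0 0.6;0 0 0 0 0 0 0.6", force=40)

```text
time: 14.35
tool_pos: [508.2, -29.2, 50.9]
tcp_rot: [180.0, -0.1, 80.7]
ft_force: [-0.3, 4.9, 0.3]
finger_gap: 11.0
```

```bash
cat > tq.py <<'E'
from h import *
T=[];J=[]
for i in range(3):
    s=sense();T.append(s['wrist_torque']);J.append(s['joint_efforts'][5])
    if i<2: snapshot('side')
delta(508.5,-30,50,80.7);print('torq',np.round(T,3).tolist(),'j6',np.round(J,3))
E
python3 tq.py
```

```text
t 14.45 pos [508.2 -29.3  50.9] rot [ 1.7999e+02 -6.0000e-02  8.0690e+01] F [0.9 5.2 1.4] gap 11.3
turn [ 0.0002 -0.0011 -0.0001] shift [-0.07  0.04  0.09]
torq [[0.823, 0.002, 0.134], [0.776, 0.056, 0.165], [0.772, -0.033, 0.179]] j6 [0.139 0.139 0.139]
```

apply_moves(targets="0 0 0.04 0.08 0 0 0.6;0 0 0.1 0.08 0 0 0.6;0 0 0.17 0.08 0 0 0.6;0 0 0.24 0.08 0 0 0.6;0 0 0.3 0.08 0 0 0.6")

```text
time: 14.95
tool_pos: [508.2, -29.0, 50.9]
tcp_rot: [-180.0, -0.0, 63.3]
ft_force: [-1.0, 2.8, 1.2]
finger_gap: 11.1
```

```bash
python3 tq.py
```

```text
t 15.05 pos [508.2 -29.   50.9] rot [-1.800e+02 -1.000e-02  6.344e+01] F [-0.7  2.   1.7] gap 11.0
turn [ 0.000e+00 -2.000e-04 -3.013e-01] shift [-0.08  0.07  0.09]
torq [[0.354, 0.083, 0.172], [0.439, 0.181, 0.033], [0.446, 0.17, -0.095]] j6 [-0.908 -0.789  1.034]
```

```bash
cat > q.py <<'E'
from bench import *
s=sense();print('t',round(s['time'],2),'yaw',s['tcp_rot'][2].round(2),'F',s['ft_force'].round(1),'Tq',s['wrist_torque'].round(3),'j6',s['joint_efforts'][5].round(3))
E
python3 q.py
```

```text
t 15.05 yaw 63.44 F [-0.7  2.   1.7] Tq [ 0.446  0.17  -0.095] j6 1.034
```

apply_moves(targets="0 0 0.02 0 0 0 0.6;0 0 0.04 0 0 0 0.6;0 0 0.06 0 0 0 0.6;0 0 0.08 0 0 0 0.6;0 0 0.1 0 0 0 0.6")

```text
time: 15.55
tool_pos: [508.3, -29.0, 50.8]
tcp_rot: [-180.0, -0.0, 57.7]
ft_force: [-2.1, 5.1, 3.9]
finger_gap: 11.1
```

```bash
python3 q.py
```

```text
t 15.55 yaw 57.68 F [-2.1  5.1  3.9] Tq [0.741 0.363 0.213] j6 -0.251
```

apply_moves(targets="0 0 0.01 0 0 0 0.6;0 0 0.02 0 0 0 0.6;0 0 0.03 0 0 0 0.6;0 0 0.04 0 0 0 0.6;0 0 0.05 0 0 0 0.6")

```text
time: 16.05
tool_pos: [508.3, -29.0, 50.9]
tcp_rot: [-180.0, -0.0, 54.8]
ft_force: [-2.0, 5.8, 4.1]
finger_gap: 10.6
```

```bash
python3 q.py
```

```text
t 16.05 yaw 54.84 F [-2.   5.8  4.1] Tq [0.711 0.322 0.14 ] j6 -0.035
```

apply_moves(targets="0 0 0.01 0 0 0 0.6;0 0 0.02 0 0 0 0.6;0 0 0.03 0 0 0 0.6;0 0 0.04 0 0 0 0.6;0 0 0.05 0 0 0 0.6")

```text
time: 16.55
tool_pos: [508.3, -28.9, 50.9]
tcp_rot: [-180.0, -0.0, 52.0]
ft_force: [-2.3, 5.0, 4.9]
finger_gap: 11.1
```

```bash
python3 q.py
```

```text
t 16.55 yaw 51.97 F [-2.3  5.   4.9] Tq [0.793 0.372 0.117] j6 -0.035
```

apply_moves(targets="0 0 0.01 0.04 -0.03 0 0.6;0 0 0.02 0.08 -0.06 0 0.6;0 0 0.03 0.08 -0.06 0 0.6;0 0 0.04 0.08 -0.06 0 0.6;0 0 0.05 0.08 -0.06 0 0.6")

```text
time: 17.05
tool_pos: [508.3, -28.8, 50.9]
tcp_rot: [180.0, 0.0, 49.1]
ft_force: [-2.6, -2.6, 5.3]
finger_gap: 10.8
```

```bash
python3 q.py
```

```text
t 17.05 yaw 49.11 F [-2.6 -2.6  5.3] Tq [-0.484  0.444  0.188] j6 -0.038
```

apply_moves(targets="0 0 0.005 0 0 0 0.6;0 0 0.01 0 0 0 0.6;0 0 0.015 0 0 0 0.6;0 0 0.02 0 0 0 0.6;0 0 0.025 0 0 0 0.6")

```text
time: 17.55
tool_pos: [508.3, -28.8, 50.8]
tcp_rot: [180.0, 0.0, 47.7]
ft_force: [-2.2, -2.4, 4.7]
finger_gap: 11.1
```

```bash
python3 q.py
```

```text
t 17.55 yaw 47.68 F [-2.2 -2.4  4.7] Tq [-0.482  0.434  0.185] j6 0.064
```

apply_moves(targets="0 0 0.005 0 0 0 0.6;0 0 0.01 0 0 0 0.6;0 0 0.015 0 0 0 0.6;0 0 0.02 0 0 0 0.6;0 0 0.025 0 0 0 0.6")

```text
time: 18.05
tool_pos: [508.3, -28.7, 50.8]
tcp_rot: [180.0, 0.0, 46.2]
ft_force: [-2.8, -1.9, 5.6]
finger_gap: 10.9
```

```bash
python3 q.py
```

```text
t 18.05 yaw 46.25 F [-2.8 -1.9  5.6] Tq [-0.465  0.459  0.169] j6 0.064
```

apply_moves(targets="0 0 0.006 0 0 0 0.6;0 0 0.012 0 0 0 0.6;0 0 0.018 0 0 0 0.6;0 0 0.024 0 0 0 0.6;0 0 0.03 0 0 0 0.6")

```text
time: 18.55
tool_pos: [508.4, -28.7, 50.9]
tcp_rot: [180.0, 0.0, 44.5]
ft_force: [-1.5, -2.0, 4.6]
finger_gap: 10.9
```

```bash
python3 q.py
```

```text
t 18.55 yaw 44.53 F [-1.5 -2.   4.6] Tq [-0.466  0.449  0.085] j6 0.044
```

apply_moves(targets="0 0 0.006 0 0 0 0.6;0 0 0.012 0 0 0 0.6;0 0 0.018 0 0 0 0.6;0 0 0.024 0 0 0 0.6;0 0 0.03 0 0 0 0.6")

```text
time: 19.05
tool_pos: [508.4, -28.7, 50.9]
tcp_rot: [180.0, 0.0, 42.8]
ft_force: [-2.6, -2.4, 5.4]
finger_gap: 11.2
```

```bash
python3 q.py
```

```text
t 19.05 yaw 42.81 F [-2.6 -2.4  5.4] Tq [-0.465  0.5    0.196] j6 0.044
```

apply_moves(targets="0 0 0.006 0 0 0 0.6;0 0 0.012 0 0 0 0.6;0 0 0.018 0 0 0 0.6;0 0 0.024 0 0 0 0.6;0 0 0.03 0 0 0 0.6")

```text
time: 19.55
tool_pos: [508.3, -28.7, 50.8]
tcp_rot: [180.0, 0.0, 41.1]
ft_force: [-2.2, -2.9, 5.0]
finger_gap: 10.8
```

```bash
python3 q.py
```

```text
t 19.55 yaw 41.09 F [-2.2 -2.9  5. ] Tq [-0.481  0.473  0.173] j6 0.045
```

```bash
cat > q.py <<'E'
from bench import *
import numpy as np
T=[]
for i in range(5):
    s=sense();T.append(s['wrist_torque'][2])
    if i<4: snapshot('side')
print('t',round(s['time'],2),'yaw',s['tcp_rot'][2].round(2),'knob~',np.radians(86.7-s['tcp_rot'][2]).round(3),'Tz first',T[0].round(3),'still',np.mean(T[1:]).round(3),np.std(T[1:]).round(3))
E
python3 q.py
```

```text
t 19.75 yaw 41.1 knob~ 0.796 Tz first 0.173 still 0.124 0.01
```

apply_moves(targets="0 0 0.006 0 0 0 0.6;0 0 0.012 0 0 0 0.6;0 0 0.018 0 0 0 0.6;0 0 0.024 0 0 0 0.6;0 0 0.03 0 0 0 0.6")

```text
time: 20.25
tool_pos: [508.4, -28.7, 50.9]
tcp_rot: [180.0, 0.0, 39.4]
ft_force: [-2.0, -3.2, 5.2]
finger_gap: 10.9
```

```bash
python3 q.py
```

```text
t 20.45 yaw 39.39 knob~ 0.826 Tz first 0.182 still 0.139 0.025
```

apply_moves(targets="0 0 0.006 0 0 0 0.6;0 0 0.012 0 0 0 0.6;0 0 0.018 0 0 0 0.6;0 0 0.024 0 0 0 0.6;0 0 0.03 0 0 0 0.6")

```text
time: 20.95
tool_pos: [508.4, -28.7, 50.9]
tcp_rot: [180.0, 0.0, 37.7]
ft_force: [-1.5, -3.5, 5.3]
finger_gap: 11.2
```

```bash
python3 q.py
```

```text
t 21.15 yaw 37.67 knob~ 0.856 Tz first 0.147 still 0.144 0.024
```

apply_moves(targets="0 0 0.006 0 0 0 0.6;0 0 0.012 0 0 0 0.6;0 0 0.018 0 0 0 0.6;0 0 0.024 0 0 0 0.6;0 0 0.03 0 0 0 0.6")

```text
time: 21.65
tool_pos: [508.4, -28.6, 50.8]
tcp_rot: [180.0, 0.0, 35.9]
ft_force: [-2.2, -3.3, 5.1]
finger_gap: 10.8
```

```bash
python3 q.py
```

```text
t 21.85 yaw 35.95 knob~ 0.886 Tz first 0.165 still 0.137 0.016
```

apply_moves(targets="0 0 0.006 0 0 0 0.6;0 0 0.012 0 0 0 0.6;0 0 0.018 0 0 0 0.6;0 0 0.024 0 0 0 0.6;0 0 0.03 0 0 0 0.6")

```text
time: 22.35
tool_pos: [508.4, -28.6, 50.8]
tcp_rot: [180.0, 0.0, 34.2]
ft_force: [-2.1, -3.2, 4.2]
finger_gap: 11.1
```

```bash
python3 q.py
```

```text
t 22.55 yaw 34.23 knob~ 0.916 Tz first 0.176 still 0.122 0.02
```

apply_moves(targets="0 0 0.006 0 0 0 0.6;0 0 0.012 0 0 0 0.6;0 0 0.018 0 0 0 0.6;0 0 0.024 0 0 0 0.6;0 0 0.03 0 0 0 0.6")

```text
time: 23.05
tool_pos: [508.4, -28.6, 50.8]
tcp_rot: [180.0, -0.0, 32.5]
ft_force: [-1.9, -3.8, 4.3]
finger_gap: 11.0
```

```bash
python3 q.py
```

```text
t 23.25 yaw 32.51 knob~ 0.946 Tz first 0.182 still 0.134 0.025
```

apply_moves(targets="0 0 0.006 0 0 0 0.6;0 0 0.012 0 0 0 0.6;0 0 0.018 0 0 0 0.6;0 0 0.024 0 0 0 0.6;0 0 0.03 0 0 0 0.6")

```text
time: 23.75
tool_pos: [508.4, -28.6, 50.9]
tcp_rot: [180.0, -0.0, 30.8]
ft_force: [-2.6, -4.8, 5.0]
finger_gap: 10.9
```

```bash
python3 q.py
```

```text
t 23.95 yaw 30.8 knob~ 0.976 Tz first 0.129 still 0.127 0.029
```

apply_moves(targets="0 0 0.006 0 0 0 0.6;0 0 0.012 0 0 0 0.6;0 0 0.018 0 0 0 0.6;0 0 0.024 0 0 0 0.6;0 0 0.03 0 0 0 0.6")

```text
time: 24.45
tool_pos: [508.5, -28.6, 50.9]
tcp_rot: [180.0, -0.0, 29.1]
ft_force: [-2.2, -4.6, 4.7]
finger_gap: 11.0
```

```bash
python3 q.py
```

```text
t 24.65 yaw 29.08 knob~ 1.006 Tz first 0.152 still 0.119 0.023
```

apply_moves(targets="0 0 0.006 0 0 0 0.6;0 0 0.012 0 0 0 0.6;0 0 0.018 0 0 0 0.6;0 0 0.024 0 0 0 0.6;0 0 0.03 0 0 0 0.6")

```text
time: 25.15
tool_pos: [508.5, -28.6, 50.9]
tcp_rot: [180.0, -0.0, 27.4]
ft_force: [-1.4, -4.8, 4.4]
finger_gap: 10.9
```

```bash
python3 q.py; python3 -c "
from h import *
a=snap('side','s8')[150:240,300:400]
cv2.imwrite('pics/g8.png',cv2.resize(a,(600,540),interpolation=2)[:,:,::-1])"
```

```text
t 25.35 yaw 27.36 knob~ 1.036 Tz first 0.174 still 0.115 0.03
```

View pics/g8.png

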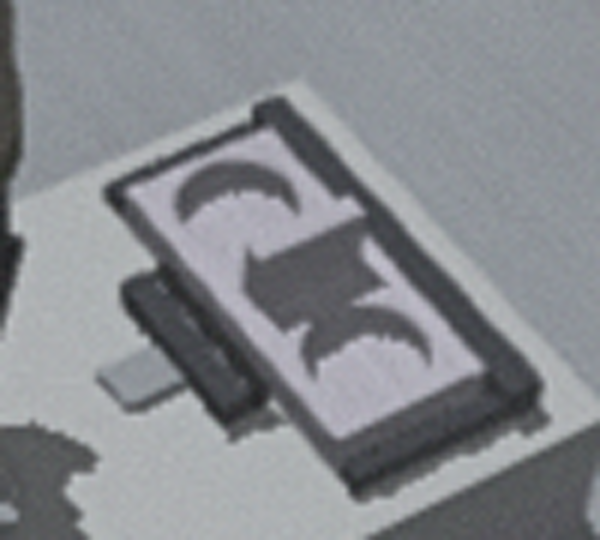

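apply_moves(targets="0 0 0.006 0 0 0 0.6;0 0 0.012 0 0 0 0.6;0 0 0.018 0 0 0 0.6;0 0 0.024 0 0 0 0.6;0 0 0.03 0 0 0 0.6")

```text
time: 25.9
tool_pos: [508.5, -28.6, 50.9]
tcp_rot: [180.0, -0.0, 25.6]
ft_force: [-1.1, -5.5, 4.7]
finger_gap: 11.3
```

```bash
python3 q.py
```

```text
t 26.1 yaw 25.64 knob~ 1.066 Tz first 0.226 still 0.124 0.032
```

apply_moves(targets="0 0 0.006 0 0 0 0.6;0 0 0.012 0 0 0 0.6;0 0 0.018 0 0 0 0.6;0 0 0.024 0 0 0 0.6;0 0 0.03 0 0 0 0.6")

```text
time: 26.6
tool_pos: [508.5, -28.5, 50.8]
tcp_rot: [180.0, -0.0, 23.9]
ft_force: [-1.5, -5.7, 5.1]
finger_gap: 11.1
```

```bash
python3 q.py
```

```text
t 26.8 yaw 23.92 knob~ 1.096 Tz first 0.128 still 0.138 0.008
```

apply_moves(targets="0 0 0.006 0 0 0 0.6;0 0 0.012 0 0 0 0.6;0 0 0.018 0 0 0 0.6;0 0 0.024 0 0 0 0.6;0 0 0.03 0 0 0 0.6")

```text
time: 27.3
tool_pos: [508.5, -28.5, 50.9]
tcp_rot: [180.0, -0.0, 22.2]
ft_force: [-0.4, -5.1, 4.7]
finger_gap: 10.7
```

```bash
python3 q.py
```

```text
t 27.5 yaw 22.2 knob~ 1.126 Tz first 0.191 still 0.128 0.042
```

apply_moves(targets="0 0 0.006 0 0 0 0.6;0 0 0.012 0 0 0 0.6;0 0 0.018 0 0 0 0.6;0 0 0.024 0 0 0 0.6;0 0 0.03 0 0 0 0.6")

```text
time: 28.0
tool_pos: [508.5, -28.5, 50.9]
tcp_rot: [180.0, -0.0, 20.5]
ft_force: [0.8, -4.5, 4.8]
finger_gap: 10.7
```

```bash
python3 q.py
```

```text
t 28.2 yaw 20.49 knob~ 1.156 Tz first 0.226 still 0.109 0.019
```

apply_moves(targets="0 0 0.006 0 0 0 0.6;0 0 0.012 0 0 0 0.6;0 0 0.018 0 0 0 0.6;0 0 0.024 0 0 0 0.6;0 0 0.03 0 0 0 0.6")

```text
time: 28.7
tool_pos: [508.5, -28.5, 50.8]
tcp_rot: [180.0, -0.0, 18.8]
ft_force: [-0.2, -4.9, 3.9]
finger_gap: 10.9
```

```bash
python3 q.py
```

```text
t 28.9 yaw 18.76 knob~ 1.186 Tz first 0.166 still 0.11 0.035
```

apply_moves(targets="0 0 0.006 0 0 0 0.6;0 0 0.012 0 0 0 0.6;0 0 0.018 0 0 0 0.6;0 0 0.024 0 0 0 0.6;0 0 0.03 0 0 0 0.6")

```text
time: 29.4
tool_pos: [508.5, -28.5, 50.9]
tcp_rot: [180.0, -0.0, 17.0]
ft_force: [-0.1, -4.7, 4.6]
finger_gap: 11.0
```

```bash
python3 q.py
```

```text
t 29.6 yaw 17.05 knob~ 1.216 Tz first 0.14 still 0.101 0.033
```

apply_moves(targets="0 0 0.006 0 0 0 0.6;0 0 0.012 0 0 0 0.6;0 0 0.018 0 0 0 0.6;0 0 0.024 0 0 0 0.6;0 0 0.03 0 0 0 0.6")

```text
time: 30.1
tool_pos: [508.6, -28.5, 50.9]
tcp_rot: [180.0, -0.0, 15.3]
ft_force: [-0.5, -5.8, 4.2]
finger_gap: 11.1
```

```bash
python3 q.py
```

```text
t 30.3 yaw 15.33 knob~ 1.246 Tz first 0.133 still 0.128 0.04
```

apply_moves(targets="0 0 0.006 0 0 0 0.6;0 0 0.012 0 0 0 0.6;0 0 0.018 0 0 0 0.6;0 0 0.024 0 0 0 0.6;0 0 0.03 0 0 0 0.6")

```text
time: 30.8
tool_pos: [508.6, -28.5, 50.8]
tcp_rot: [180.0, -0.0, 13.6]
ft_force: [0.3, -5.4, 3.7]
finger_gap: 10.8
```

```bash
python3 q.py
```

```text
t 31.0 yaw 13.61 knob~ 1.276 Tz first 0.162 still 0.117 0.035
```

apply_moves(targets="0 0 0.006 0 0 0 0.6;0 0 0.012 0 0 0 0.6;0 0 0.018 0 0 0 0.6;0 0 0.024 0 0 0 0.6;0 0 0.03 0 0 0 0.6")

```text
time: 31.5
tool_pos: [508.6, -28.5, 50.8]
tcp_rot: [180.0, -0.0, 11.9]
ft_force: [-1.0, -5.1, 3.6]
finger_gap: 11.0
```

```bash
python3 q.py
```

```text
t 31.7 yaw 11.89 knob~ 1.306 Tz first 0.171 still 0.117 0.01
```

apply_moves(targets="0 0 0.006 0 0 0 0.6;0 0 0.012 0 0 0 0.6;0 0 0.018 0 0 0 0.6;0 0 0.024 0 0 0 0.6;0 0 0.03 0 0 0 0.6")

```text
time: 32.2
tool_pos: [508.6, -28.5, 50.8]
tcp_rot: [180.0, -0.0, 10.2]
ft_force: [-0.5, -5.3, 4.8]
finger_gap: 10.8
```

```bash
python3 q.py; python3 -c "
from h import *
a=snap('side','s9')[150:240,300:400]; b=cv2.imread('pics/s8.png')[150:240,300:400,::-1]
cv2.imwrite('pics/g9.png',np.hstack([cv2.resize(x,(400,360),interpolation=2) for x in(b,a)])[:,:,::-1])"
```

```text
t 32.4 yaw 10.17 knob~ 1.336 Tz first 0.136 still 0.11 0.022
```

View pics/g9.png

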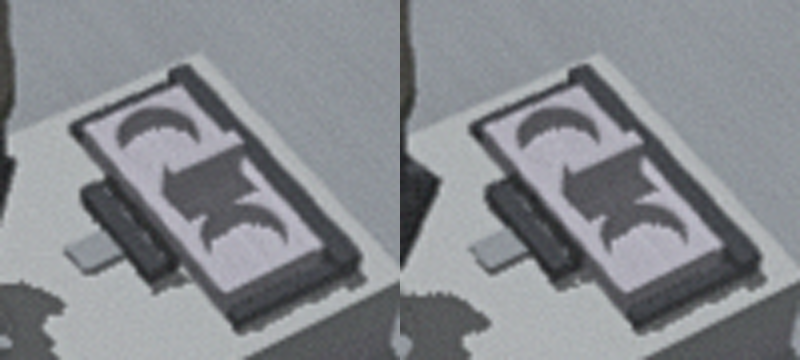

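apply_moves(targets="0 0 0.006 0 0 0 0.6;0 0 0.012 0 0 0 0.6;0 0 0.018 0 0 0 0.6;0 0 0.024 0 0 0 0.6;0 0 0.03 0 0 0 0.6")

```text
time: 32.95
tool_pos: [508.6, -28.5, 50.9]
tcp_rot: [180.0, -0.0, 8.4]
ft_force: [0.3, -5.0, 5.0]
finger_gap: 10.8
```

```bash
python3 q.py
```

```text
t 33.15 yaw 8.46 knob~ 1.366 Tz first 0.181 still 0.118 0.02
```

apply_moves(targets="0 0 0.006 0 0 0 0.6;0 0 0.012 0 0 0 0.6;0 0 0.018 0 0 0 0.6;0 0 0.024 0 0 0 0.6;0 0 0.03 0 0 0 0.6")

```text
time: 33.65
tool_pos: [508.6, -28.5, 50.9]
tcp_rot: [180.0, -0.0, 6.7]
ft_force: [0.3, -5.3, 4.5]
finger_gap: 10.6
```

```bash
python3 q.py
```

```text
t 33.85 yaw 6.74 knob~ 1.396 Tz first 0.157 still 0.147 0.021
```

apply_moves(targets="0 0 0.005 0 0 0 0.6;0 0 0.01 0 0 0 0.6;0 0 0.015 0 0 0 0.6;0 0 0.02 0 0 0 0.6;0 0 0.025 0 0 0 0.6")

```text
time: 34.35
tool_pos: [508.7, -28.5, 50.9]
tcp_rot: [180.0, -0.1, 5.3]
ft_force: [-0.0, -5.2, 3.7]
finger_gap: 10.8
```

```bash
python3 q.py
```

```text
t 34.55 yaw 5.31 knob~ 1.421 Tz first 0.194 still 0.139 0.035
```

apply_moves(targets="0 0 0.006 0 0 0 0.6;0 0 0.012 0 0 0 0.6;0 0 0.018 0 0 0 0.6;0 0 0.024 0 0 0 0.6;0 0 0.03 0 0 0 0.6")

```text
time: 35.05
tool_pos: [508.7, -28.5, 50.9]
tcp_rot: [180.0, -0.1, 3.6]
ft_force: [1.4, -4.7, 3.8]
finger_gap: 11.1
```

```bash
python3 q.py
```

```text
t 35.25 yaw 3.59 knob~ 1.451 Tz first 0.234 still 0.14 0.023
```

apply_moves(targets="0 0 0.006 0 0 0 0.6;0 0 0.012 0 0 0 0.6;0 0 0.018 0 0 0 0.6;0 0 0.024 0 0 0 0.6;0 0 0.03 0 0 0 0.6")

```text
time: 35.75
tool_pos: [508.7, -28.5, 50.9]
tcp_rot: [180.0, -0.1, 1.9]
ft_force: [0.6, -4.5, 3.8]
finger_gap: 10.8
```

```bash
python3 q.py
```

```text
t 35.95 yaw 1.87 knob~ 1.481 Tz first 0.189 still 0.138 0.017
```

apply_moves(targets="0 0 0.005 0 0 0 0.6;0 0 0.01 0 0 0 0.6;0 0 0.015 0 0 0 0.6;0 0 0.02 0 0 0 0.6;0 0 0.025 0 0 0 0.6")

```text
time: 36.45
tool_pos: [508.7, -28.4, 50.9]
tcp_rot: [180.0, -0.1, 0.4]
ft_force: [-0.2, -5.1, 4.3]
finger_gap: 10.8
```

```bash
python3 q.py
```

```text
t 36.65 yaw 0.44 knob~ 1.505 Tz first 0.223 still 0.184 0.014
```

apply_moves(targets="0 0 0.005 0 0 0 0.6;0 0 0.01 0 0 0 0.6;0 0 0.015 0 0 0 0.6;0 0 0.02 0 0 0 0.6;0 0 0.025 0 0 0 0.6")

```text
time: 37.15
tool_pos: [508.7, -28.5, 50.9]
tcp_rot: [180.0, -0.1, -1.0]
ft_force: [0.0, -5.5, 3.6]
finger_gap: 10.8
```

```bash
python3 q.py
```

```text
t 37.35 yaw -0.99 knob~ 1.53 Tz first 0.322 still 0.213 0.005
```

The torque has risen from 0.138 to 0.213 N m over the last two steps, about 0.075 above the free-running level. That is inside the snug band, so I stop here and let go.

apply_moves(targets="0 0 0 0 0 0 1.6;0 0 0 0 0 0 2.4;0 0 0 0 0 0 2.4;0 0 0 0 0 0 2.4;0 0 0 0 0 0 2.4")

```text
time: 37.85
tool_pos: [508.1, -28.0, 50.5]
tcp_rot: [-180.0, 0.0, -1.0]
ft_force: [0.9, 0.8, -0.2]
finger_gap: 23.9
```

apply_moves(targets="0 0 0 0 0 -0.5 2.4;0 0 0 0 0 -1.5 2.4;0 0 0 0 0 -3 2.4;0 0 0 0 0 -6 2.4;0 0 0 0 0 -9 2.4")

```text
time: 38.35
tool_pos: [508.1, -28.2, 142.7]
tcp_rot: [180.0, -0.0, -1.0]
ft_force: [0.9, 0.6, 0.1]
finger_gap: 24.2
```

apply_moves(targets="0 0 0 0 0 -3 2.4;0 0 0 0 0 -5 2.4;0 0 0 0 0 -6 2.4;0 0 0 0 0 -6 2.4;0 0 0 0 0 -6 2.4")

```text
time: 38.85
tool_pos: [507.9, -28.2, 200.2]
tcp_rot: [-180.0, 0.0, -1.0]
ft_force: [0.6, 0.5, 0.9]
finger_gap: 23.8
```

```bash
python3 - <<'E'
from h import *
a=snap('side','s10')
cv2.imwrite('pics/g10.png',np.hstack([cv2.resize(a[150:240,300:400],(440,396),interpolation=2),cv2.resize(a[205:265,255:315],(356,396) ,interpolation=2)])[:,:,::-1])
delta(508.5,-30,50,0)
E
```

```text
t 38.9 pos [507.5 -28.1 199.4] rot [-1.7999e+02  1.1000e-01 -9.8000e-01] F [ 0.5 -0.  -0.4] gap 23.8
turn [-0.0003  0.0019 -0.0171] shift [ 0.13  0.19 14.94]
```

```bash
python3 - <<'E'
from h import *
for q in('insert_center','trays','bowl','jar'): print(q,[(np.round(r['at']).tolist(),round(r['confidence'],2)) for r in place_of('side',q)[:1]])
hand_in()
E
```

```text
insert_center [([195.0, 349.0], 0.97)]
trays [([154.0, 209.0], 0.79)]
bowl [([126.0, 289.0], 0.45)]
jar [([311.0, 451.0], 0.84)]
the job is handed in; nothing more can be done
```

The aluminium insert is in the nest and clamped, the knob has been let go, and the job was handed in at about 39 s. No verdict is reported.

- **Which insert:** the grey one at side (row 339, column 375) and top (262, 410) fits the description. The orange one at side (411, 459) is the look-alike, and I left it alone.
- **Placing:** I set the insert down about 3 mm short of the fence. The gripper stopped carrying its weight at the expected height, and the picture after release showed it flat between the rails and clear of the jaw.
- **Clamping:** I turned the knob clockwise to about 1.53 rad by the gripper's yaw. Resting torque stayed at about 0.10 to 0.15 N m, then rose to 0.184 and 0.213 over the last two steps, and I stopped there.
- **Clamping force:** the resting readings put the jaw at about 7 to 8 N. The last reading, taken just as the step ended, was 0.32 N m and suggests about 14 N. These two don't agree closely, but both lie within the 4 to 22 N allowed.
- **Last checks:** after release the wrist force was below 1 N at 200 mm height. The networks' pixels for the trays, bowl and jar were within 2 pixels of the start.
- **Not checked:** my picture limit was used up before the final view. That the insert sits against the fence at the end rests on the torque rise and the network's reading of it in the nest.

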